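Lock the bayonet cap on the cement pot

ROBOT

A 6-joint arm with a two-finger parallel gripper is mounted at the origin on a cart in front of the work surface, level with it; the furniture and walls round the work are solid. World frame = base frame: x ahead of the robot, y to its left, z up, the work surface at z = 0. Lengths are in m, angles in rad, forces in N, time in s.
With the tool pointing down it reaches from about 0.35 to 0.975 m from the base axis. Payload 4.9 kg.
Tool frame: the origin (TCP) lies at the very end of the fingers, on their centre line; the grasp point (between the pads) lies 19 mm behind it; z points along the fingers, y is the direction in which the jaws open and shut (so a half turn about z gives the same grasp; the last joint's range is limited). The gripper opens to 85 mm and grips with 20 to 120 N. Pads are 22 mm wide; open, the fingers measure 114 mm over their backs; the gripper's body (76 mm by 85 mm) begins 54 mm behind the grasp point. The pads swing forward as they close: fully open they stand 13 mm farther back than shut.
Start: joints at [-1.378, 0.053, 1.613, -0, 1.476, -0.119], TCP at [0.192, -0.595, 0.231] pointing down, gripper open.
Joint ranges: [-3.01, 3.01], [-1.01, 2.22], [0.06, 2.58], [-1.02, 4.17], [0.09, 2.62], [-3.14, 3.14]. Speed limits (rad/s): [2.57, 2.57, 3.14, 3.14, 3.14, 3.14].

INTERFACE

Orientations are given as a rotation vector (axis times angle).
In Python, from station import ctrl gives the robot as it stands.
- The arm moves only by the tool step_arm, never from a script. Its argument "moves" is a list of rows, each a list of 5 numbers: the opening, from 0 (shut) to 1 (fully open), then the shift along the world's x, y, z in m, then the turn about the world's z in degrees. A call has 1 to 20 rows; each row shifts and turns the pose as measured when the row begins; what a row does not reach is not made up. A row lasts 1/8 s, in which the tool goes at most 62.5 mm and 10.7 degrees, less where a joint would pass 70% of its speed; a pose out of reach is approached as far as the arm can. A call is refused whole if a number of a shift passes 0.0625 or a number of a turn 10.7, either way. A call with a gripper value outside its range is refused whole. The fingers move at their own pace and stop on an object; "newtons" is the grip in N (left out, the last holds). Time passes only in rows, so rows that do not move let the fingers close. It gives the time, the measured TCP pose, the force and the opening at its end, in the units of the state.
- ctrl.get_obs(): the state, without advancing time (a new reading comes with each control period).
- ctrl.get_image(name): name is "scene" or "side" or "wrist"; returns a dict with "color" (400x640x3 uint8, red, green, blue), "camera_matrix" (3x3 intrinsics, pixels), "R" (3x3) and "t" (3): a world point X has camera coordinates R X + t; the wrist camera has in their place "T_tool_cam" (4x4, takes a point from camera to tool coordinates, whose origin is the TCP and whose axes are the flange's). Camera axes: x right, y down, z forward; pixel columns grow to the right and rows downward; lengths in m; the calibration is good to about 2 mm. The wrist camera is an equidistant fisheye: a pixel r from the principal point sees the ray r / f radians off the axis. A picture is of the moment at which its call begins: read the wrist's pose just before it. There is no depth.
- ctrl.finish_job(): hands the job in, once; it reports no verdict.
Trained networks look in a picture, given as the dict that the camera call returned (one of the last four; its "shot" number tells which), for a name from the list of things; names that differ only in an ending like _2 or _b are one class to them, and where a whole thing is asked for, a point or a joint stands for the part that bears it (a point fixed in the world has none). Each returns a list of dicts, best first, with "p" (0 to 1); they miss things now and then, are a little off and sometimes report something else, mostly with a low value. They report only what shows in the picture. A call takes as long as a camera call. They do not tell look-alikes from the thing itself.
- ctrl.spot_in(picture, query): "bbox" ([left, top, right, bottom] in pixels, round what is visible of it).
The state is a dict: "t": time; "q": joint angles; "dq": joint speeds; "effort": joint torques, N m; "tool_pos": TCP position; "tool_rot": TCP orientation; "contact_force": force on the tool from outside, world axes, zero at the start; "wrist_torque": the same for the moment, N m; "opening": finger opening in m.
Only numpy, scipy, OpenCV 4.12 (cv2) and the standard library are available. Lean on these libraries where they do the work, as an engineer would, in place of code of your own. Each camera call takes 0.05 s, during which the arm holds its last target.

TASK

Close the cement pot on the bench with its bayonet cap: drop the cap's two lugs into the entry slots of the neck, feeling for them gently, push it in against the spring, turn it a quarter turn clockwise to the stop and let go, so that it stays locked. Do not force the cap against the neck, and leave the thread spool, the wax and the blue trimmer where they are.

Things in the scene. Friction and masses are not known exactly. Their poses are not given: they have to be found in the camera images.
- cap: Bayonet plug cap, loose, 0.08-0.17 kg, upright on the worktop. Origin: centre of its flat lower end, z up. Aluminium shank dia. 34.4, z 0-25, its lowest 4.5 tapered to dia. 27; two brass lugs at +x and -x, 8 wide, out to 22.5 from the axis, z 6-12; black disc dia. 56, z 25-30; black bar grip with red stripe, 54 along x, 14 across y, z 30-60 (all mm). Grip the bar across its 14 mm. Same after a half turn.
- pot: Green cement pot fixed to the worktop: steel foot dia. 120 mm, body dia. 100 mm up to z 42, aluminium neck dia. 64 mm up to the rim at z 80. Origin: centre of the underside, z up; red dots on shoulder and neck mark its -x side. More than 40 N between cap and pot (all contacts added up, pressing and twisting) is too much.
- mouth (a point): Centre of the neck's rim, axes as the pot's. Height of the cap's origin relative to this point: -6 mm with the lugs resting on the rim beside the slots; -8 mm with lugs in the slots, shank just touching the spring plate; -20 mm with the lugs' tops level with the lip's underside; -25 mm with the disc on the rim (end of travel); -16 mm when locked, the spring holding the lugs up in the notches.
- lip (a point): On the neck's axis, 8 mm below the rim, level with the underside of the steel lip (bore dia. 37 mm, 8 mm thick). Two opposite entry slots, 13 mm wide, cut down through the lip from the rim. Their line stands anywhere within 0.6 rad either way of the pot's x axis: not measured, find it by feel or by looking. The lip is clamped in the neck and slips only if twisted with over 0.5 Nm.
- below_lip (a point): On the neck's axis, 14 mm below the rim, in the space where the lugs turn: only clockwise seen from above (counter-clockwise is walled off), 1.31 rad (75 degrees) from the middle of the slots to a notch 13 mm wide and 4 mm deep in the lip's underside, with a solid stop wall at the notch's far side. Let up there, the lugs rise into the notches.
- spring_plate (a joint): Travel (m) of the sprung plate in the neck: 0 = up, its top 8 mm below the rim; grows as the cap pushes it down. It resists with 2.6 N at first plus 0.43 N per mm. About 0.008 when the cap is locked; more than 0.012 clears the lip; 0.017 at the end of travel.
- spool: Spool of black thread, 44 mm across, 58 mm high, loose, standing on the worktop left of the pot; origin at the centre of its underside. Leave alone.
- wax: Yellow-brown cake of wax, 38 x 53 x 24 mm, loose, behind the pot; origin at the centre of its underside. Leave alone.
- trimmer: Small blue edge trimmer, 28 x 58 x 20 mm, loose, on the right; origin at the centre of its underside. Leave alone.
Things that resemble listed ones, but are neither listed nor needed, are in the scene too. Leave any pink or purple look-alike of the pot alone. Leave any pink or turquoise look-alike of the cap alone.

How it is judged:
On the way:
1. the cap stands straight in the neck with its lugs in the entry slots and is pushed in against the spring until the lugs are below the lip (spring plate down by more than 12.5 mm) (value of joint spring_plate above 0.0125 m and horizontal distance between cap and mouth below 0.005 m and angle between cap's own z axis and vertical below 0.12 rad and angle between the x axis of cap and the x axis of pot, either way round below 0.9 rad), for 0.05 s.
At the end, for the whole second after the job is handed in: Cap locked and at rest: origin 13.5 to 18.5 mm below the rim, within 4 mm of the mouth's axis, upright within 0.08 rad, turned over 0.4 rad from the pot's x axis, spring plate down over 5 mm; spool, wax and trimmer within 30 mm of their starts (z of cap in the frame of mouth between -0.0185 and -0.0135 m and horizontal distance between cap and mouth below 0.004 m and angle between cap's own z axis and vertical below 0.08 rad and angle between the x axis of cap and the x axis of pot, either way round above 0.4 rad and value of joint spring_plate above 0.005 m and linear speed of cap below 0.02 m/s and distance of each of spool, wax, trimmer from where it was at the start of the episode below 0.03 m); the robot touches nothing.
It fails at once if cap and pot are forced together with more than 40 N (contact force between cap and pot above 40 N).
It fails at once if the spool is pushed away by more than 30 mm (distance of spool from where it was at the start of the episode above 0.03 m).
It fails at once if the wax is pushed away by more than 30 mm (distance of wax from where it was at the start of the episode above 0.03 m).
It fails at once if the trimmer is pushed away by more than 30 mm (distance of trimmer from where it was at the start of the episode above 0.03 m).
It also fails if it takes over 72 s, if anything falls off the work surface, if the arm or the gripper's body presses on something with over 40 N, if the wrist force passes 120 N, or if a joint passes its speed limit or range.

## Working session

There is one attempt and no reset: what is moved stays moved. The work goes in short steps, Python scripts to look and compute and a tool call to move; the robot and the scene stay as the last step left them, time stands still between calls to the robot, and variables do not carry over. Pictures are saved under pics/ and viewed, and the job is handed in when it is done.

Besides the shell and the picture viewer there is one more tool, called by a JSON object that holds its "op" and its "data", one argument or row to a line. step_arm: Moves the arm, as the interface text tells. Its arguments: {"type":"object","properties":{"moves":{"type":"array","items":{"type":"array","items":{"type":"number"}}},"newtons":{"type":"number"}},"required":["moves"]}

```bash
mkdir -p pics; ls
cat > h.py <<'E'
import numpy as np, cv2
from station import ctrl
def save(n,im): cv2.imwrite('pics/'+n+'.png', im[:,:,::-1])
def ray(p,u,v):
    K=p['camera_matrix'];R=np.array(p['R']);t=np.array(p['t'])
    d=R.T@np.linalg.solve(K,[u,v,1.]); return -R.T@t,d
def atz(p,u,v,z):
    o,d=ray(p,u,v); return o+d*(z-o[2])/d[2]
def proj(p,X):
    c=np.array(p['R'])@np.array(X)+p['t']; q=np.array(p['camera_matrix'])@c; return q[:2]/q[2]
E
python3 - <<'E'
from h import *
for n in ['scene','side']:
    p=ctrl.get_image(n); save(n+'0',p['color'])
    o,_=ray(p,0,0); print(n,o)
    for q in ['cap','pot','spool','wax','trimmer']:
        for d in ctrl.spot_in(p,q): print(q,np.round(d['bbox']),round(d['p'],2))
p=ctrl.get_image('wrist'); save('wrist0',p['color']); print(p['T_tool_cam'],p['camera_matrix'])
print(ctrl.get_obs())
E
```

```text
pics
scene [-0.0575221   0.63268635  0.79942499]
cap [337. 185. 356. 214.] 0.86
cap [362. 174. 384. 197.] 0.65
cap [338. 161. 362. 184.] 0.63
cap [217. 237. 234. 261.] 0.17
pot [325. 262. 374. 313.] 0.86
pot [291. 213. 338. 262.] 0.71
pot [243. 247. 297. 301.] 0.59
spool [233. 305. 250. 321.] 0.64
wax [218. 241. 236. 261.] 0.69
wax [291. 213. 339. 264.] 0.46
trimmer [376. 155. 385. 166.] 0.4
side [ 0.24896549 -1.03381763  1.04163597]
cap [318. 260. 336. 281.] 0.88
cap [352. 255. 372. 272.] 0.88
cap [313. 233. 333. 252.] 0.64
pot [283. 190. 319. 225.] 0.93
pot [231. 187. 264. 221.] 0.69
spool [263. 148. 274. 172.] 0.51
wax [328. 163. 341. 182.] 0.49
trimmer [366. 303. 384. 319.] 0.69
trimmer [285. 187. 316. 227.] 0.33
[[ 6.53088663e-04 -9.51789170e-01 -3.06752262e-01  7.80646049e-02]
 [ 9.99999736e-01  7.19114706e-04 -1.02222875e-04  2.20433260e-04]
 [ 3.17884688e-04 -3.06752114e-01  9.51789388e-01 -1.42239134e-01]
 [ 0.00000000e+00  0.00000000e+00  0.00000000e+00  1.00000000e+00]] [[309.70691629   0.         313.38852405]
 [  0.         309.70691629 199.02381751]
 [  0.           0.           1.        ]]
{'t': 0.65, 'q': array([-1.37805300e+00,  5.26659506e-02,  1.61286036e+00, -9.68514144e-06,
        1.47601024e+00, -1.19057447e-01]), 'dq': array([-0.00027717,  0.00153328,  0.00013289,  0.0010578 ,  0.00080252,
        0.00085597]), 'effort': array([-1.30412776e-03, -3.93494439e+01, -3.70310068e+01, -1.71347301e-04,
        6.79469977e-04, -7.30290708e-06]), 'tool_pos': array([ 0.19169591, -0.59487125,  0.23134841]), 'tool_rot': array([ 3.10343586e+00,  4.87786591e-01, -1.18884834e-05]), 'contact_force': array([ 0.27046783,  0.30297862, -0.65729701]), 'wrist_torque': array([ 0.04580146, -0.00154026, -0.01437732]), 'opening': 0.08556901214363392}
```

Run:
```python
import cv2
for n,(x0,y0,x1,y1) in {'scene':(200,140,400,330),'side':(210,130,410,330)}.items():
    im=cv2.imread(f'pics/{n}0.png'); cv2.imwrite(f'pics/{n}0c.png',cv2.resize(im[y0:y1,x0:x1],None,fx=3,fy=3,interpolation=cv2.INTER_CUBIC))
```

```text
(no output)
```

View pics/scene0.png

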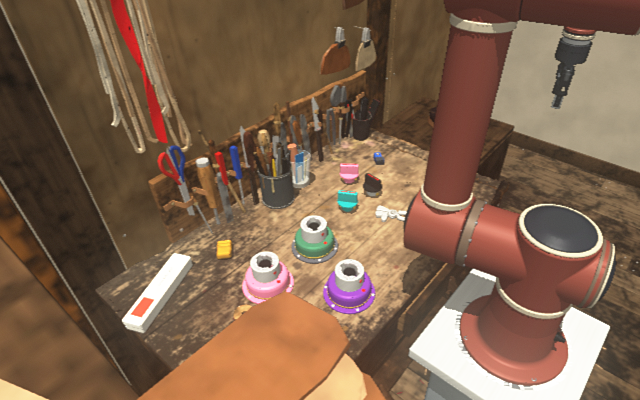

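View pics/scene0c.png

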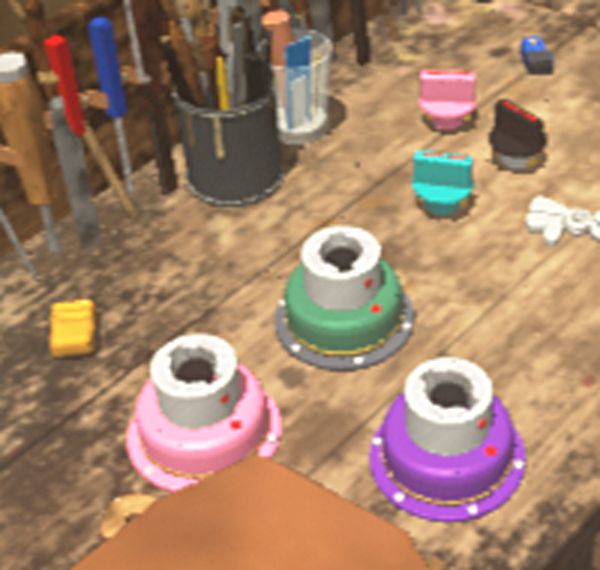

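View pics/side0c.png

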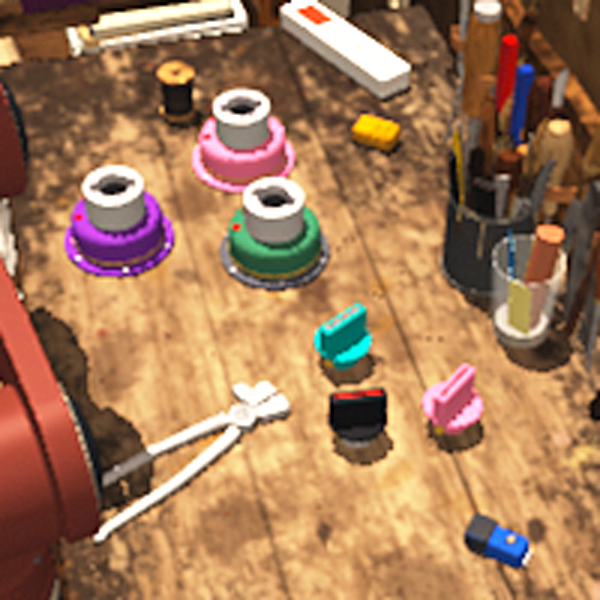

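View pics/wrist0.png

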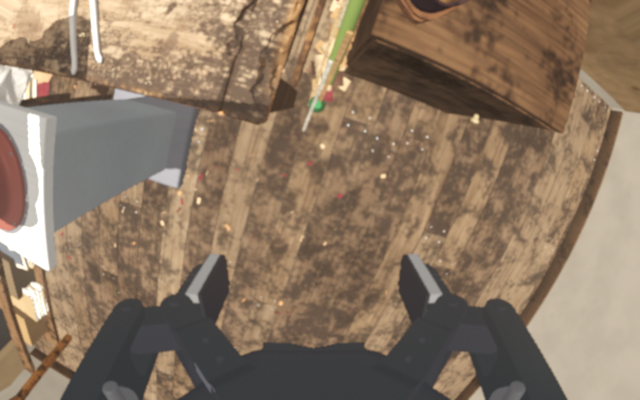

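Black cap with red stripe at scene (372,185) / side (329,268); pink cap (348,173)/(361,263) and turquoise cap (347,200)/(323,242) are look-alikes. Green pot at scene (314,240) / side (301,208); pink (268,277) and purple (349,286) are look-alikes. I confirmed both against the crops above; now measuring.

```bash
python3 - <<'E'
from h import *
from scipy.optimize import least_squares
P={}
for n in ['scene','side']:
    P[n]=ctrl.get_image(n)
a={'scene':[(314,230-3)], 'side':[(301,196)]}
print('pot rim', atz(P['scene'],313.5,223.5,.08), atz(P['side'],301,195,.08))
print('cap guess', atz(P['scene'],372,180,.045), atz(P['side'],329,266,.045))
im=P['scene']['color'];
for n,(x0,y0,x1,y1) in {'scene':(355,165,395,205),'side':(305,245,350,290)}.items():
    c=P[n]['color'][y0:y1,x0:x1]; cv2.imwrite(f'pics/cap_{n}.png',cv2.resize(c[:,:,::-1],None,fx=12,fy=12,interpolation=cv2.INTER_NEAREST))
for n,(x0,y0,x1,y1) in {'scene':(288,205,345,265),'side':(275,180,325,230)}.items():
    c=P[n]['color'][y0:y1,x0:x1]; cv2.imwrite(f'pics/pot_{n}.png',cv2.resize(c[:,:,::-1],None,fx=10,fy=10,interpolation=cv2.INTER_NEAREST))
E
python3 -c "
import cv2,numpy as np
a=[cv2.resize(cv2.imread('pics/cap_%s.png'%n),(400,400)) for n in ('scene','side')]
b=[cv2.resize(cv2.imread('pics/pot_%s.png'%n),(400,400)) for n in ('scene','side')]
cv2.imwrite('pics/c1.png',np.hstack(a));cv2.imwrite('pics/c2.png',np.hstack(b))"
```

```text
pot rim [0.49362649 0.06353932 0.08      ] [0.49573364 0.06499133 0.08      ]
cap guess [ 0.51429927 -0.20993778  0.045     ] [ 0.50984212 -0.20981628  0.045     ]
```

View pics/c1.png

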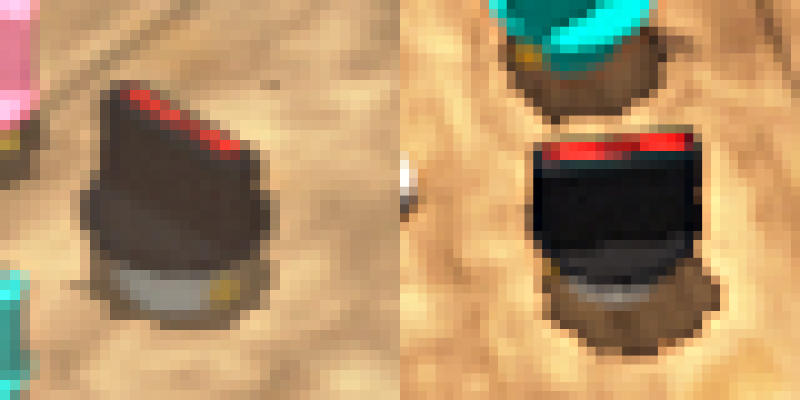

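View pics/c2.png

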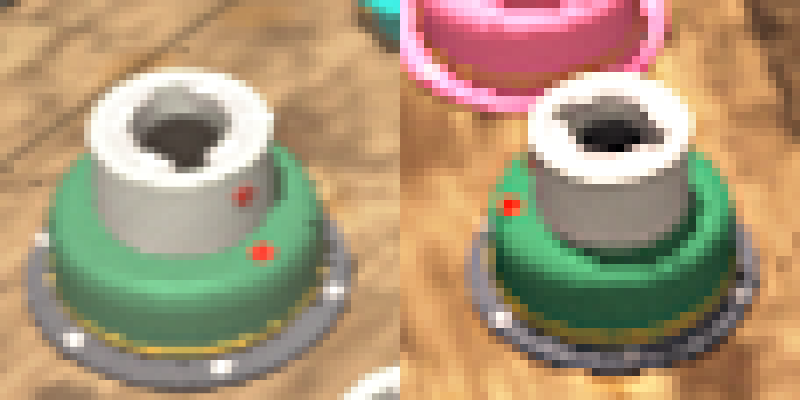

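Run:
```python
from h import *
from scipy.spatial.transform import Rotation as Ro
P={}
for n in ['scene','side']: P[n]=ctrl.get_image(n)
for n,A in {'scene':[(367,173.6),(379,180.2)],'side':[(320.6,261.9),(338,260.7)]}.items():
    a,b=[atz(P[n],*q,.06) for q in A]; print(n,a,b,(a+b)/2,np.degrees(np.arctan2(*(b-a)[1::-1])),np.linalg.norm(a-b))
# shoulder dot
for n,q in {'scene':(288+262/400*57,205+252/400*60),'side':(275+110/400*50,180+206/400*50)}.items():
    for z in (.042,): print('dot',n,atz(P[n],*q,z))
o=ctrl.get_obs(); print(o['t'],Ro.from_rotvec(o['tool_rot']).as_matrix())
# spool, wax, trimmer approx
print('spool',atz(P['side'],268,171,0),'wax',atz(P['side'],335,176,.012),'trimmer',atz(P['side'],376,311,.01))
print('cup',atz(P['side'],365,225,0))
```

```text
scene [ 0.53231928 -0.20907954  0.06      ] [ 0.48704286 -0.20485972  0.06      ] [ 0.50968107 -0.20696963  0.06      ] 174.6753522769322 0.045472645126836866
side [ 0.48751318 -0.20218911  0.06      ] [ 0.53533948 -0.20982894  0.06      ] [ 0.51142633 -0.20600903  0.06      ] -9.075818431014872 0.048432648549857446
dot scene [0.4531217  0.06742093 0.042     ]
dot side [0.45547402 0.06678743 0.042     ]
0.85 [[ 9.51796429e-01  3.06730432e-01  1.71039797e-06]
 [ 3.06730432e-01 -9.51796429e-01  7.41747438e-06]
 [ 3.90311580e-06 -6.53529452e-06 -1.00000000e+00]]
spool [0.43152957 0.3158931  0.        ] wax [0.6532885  0.21338904 0.012     ] trimmer [ 0.59624138 -0.36105011  0.01      ]
cup [ 0.67917255 -0.03640656  0.        ]
```

{"op": "step_arm", "data": {
  "moves": [
    [0.45, 0.03, 0.038, 0, 10.4],
    [0.45, 0.03, 0.038, 0, 10.4],
    [0.45, 0.03, 0.038, 0, 10.4],
    [0.45, 0.03, 0.038, 0, 10.4],
    [0.45, 0.03, 0.038, 0, 10.4],
    [0.45, 0.03, 0.038, 0, 10.4],
    [0.45, 0.03, 0.038, 0, 10.4],
    [0.45, 0.03, 0.038, 0, 10.4],
    [0.45, 0.03, 0.038, 0, 10.4],
    [0.45, 0.03, 0.038, 0, 10.4],
    [0.45, 0.0, 0.0, 0, 10.4],
    [0.45, 0, 0, 0, 10.4]
  ]
}}

```text
t: 2.35
tool_pos: [0.4995, -0.2015, 0.2332]
tool_rot: [0.904, 3.003, 0.005]
contact_force: [0.3, 0.5, -1.7]
opening: 0.0386
```

{"op": "step_arm", "data": {
  "moves": [
    [0.45, 0.005, -0.002, 0, 10.4],
    [0.45, 0.005, -0.002, 0, 10.4],
    [0.45, 0, 0, 0, 5.7],
    [0.45, 0, 0, 0, 0]
  ]
}}

```text
t: 2.85
tool_pos: [0.5101, -0.205, 0.2335]
tool_rot: [0.17, 3.132, 0.007]
contact_force: [0.3, 0.1, 0.2]
opening: 0.0383
```

```bash
cat >> h.py <<'E'
from scipy.spatial.transform import Rotation as Ro
def wproj(p,o,X):
    """world pts -> wrist pixels"""
    T=np.eye(4);T[:3,:3]=Ro.from_rotvec(o['tool_rot']).as_matrix();T[:3,3]=o['tool_pos']
    W=T@np.array(p['T_tool_cam']); X=np.atleast_2d(X)
    c=(X-W[:3,3])@W[:3,:3]
    th=np.arctan2(np.hypot(c[:,0],c[:,1]),c[:,2]); ph=np.arctan2(c[:,1],c[:,0])
    K=p['camera_matrix']; return np.c_[K[0,2]+K[0,0]*th*np.cos(ph),K[1,2]+K[1,1]*th*np.sin(ph)]
def watz(p,o,u,v,z):
    T=np.eye(4);T[:3,:3]=Ro.from_rotvec(o['tool_rot']).as_matrix();T[:3,3]=o['tool_pos']
    W=T@np.array(p['T_tool_cam']);K=p['camera_matrix']
    x=(u-K[0,2])/K[0,0];y=(v-K[1,2])/K[1,1];th=np.hypot(x,y);s=np.sin(th)/max(th,1e-9)
    d=W[:3,:3]@np.array([x*s,y*s,np.cos(th)]); return W[:3,3]+d*(z-W[2,3])/d[2]
def yaw(o):
    R=Ro.from_rotvec(o['tool_rot']).as_matrix(); return np.degrees(np.arctan2(R[1,0],R[0,0]))
E
python3 - <<'E'
from h import *
import pickle
o=ctrl.get_obs(); p=ctrl.get_image('wrist'); save('w1',p['color']); pickle.dump((o,p),open('w1.pkl','wb'))
print(o['tool_pos'],yaw(o),o['q'],o['opening'])
print(wproj(p,o,[[.51,-.2065,.06]]))
E
```

```text
[ 0.51011632 -0.20504093  0.23349697] 173.77115211233468 [-0.52056288 -0.13066219  1.7875266   0.00587177  1.48234334 -1.983167  ] 0.038262807299135046
[[311.53275302 177.75810261]]
```

View pics/w1.png

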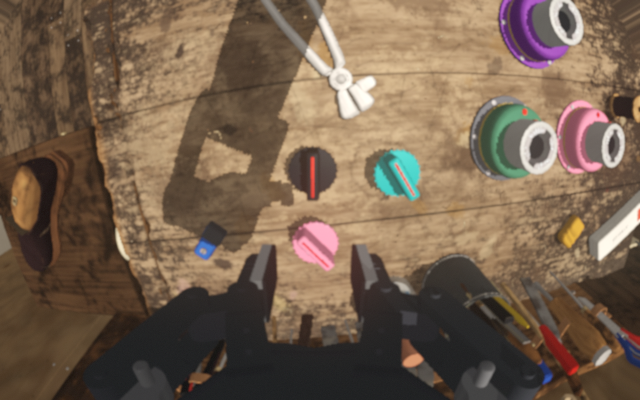

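Run:
```python
from h import *
import pickle
o,p=pickle.load(open('w1.pkl','rb')); c=p['color'].astype(int)
m=(c[...,0]>130)&(c[...,1]<80)&(c[...,2]<80); m[:130]=0;m[215:]=0;m[:,:295]=0;m[:,330:]=0
ys,xs=np.nonzero(m); (cx,cy),(w,h),a=cv2.minAreaRect(np.c_[xs,ys].astype(np.float32)); print(len(xs),cx,cy,w,h,a)
W=np.array([watz(p,o,x,y,.06)[:2] for x,y in zip(xs,ys)]); (cx,cy),(w,h),a=cv2.minAreaRect((W*1000).astype(np.float32)); print(cx,cy,w,h,a)
u,s,vt=np.linalg.svd(W-W.mean(0)); print(W.mean(0),np.degrees(np.arctan2(vt[0][1],vt[0][0])))
im=p['color'][60:200,460:640];save('w1c',cv2.resize(im,None,fx=4,fy=4,interpolation=cv2.INTER_CUBIC))
```

```text
130 312.0 176.5 41.0 4.0 90.0
509.0608825683594 -205.94046020507812 4.268033504486084 44.41142654418945 83.84184265136719
[ 0.51344678 -0.20683588] -3.770941779737508
```

View pics/w1c.png

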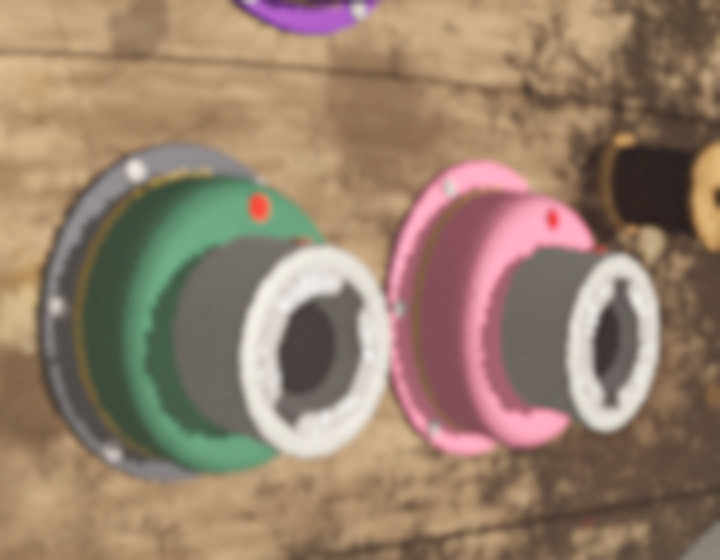

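The wrist picture shows the black cap centred at (312,177) between the pink (316,243) and turquoise (397,175) ones; the green pot's slots show at around (546,133) and (533,162). Descending.

{"op": "step_arm", "data": {
  "newtons": 60,
  "moves": [
    [0.4, -0.001, -0.001, -0.05, 0],
    [0.4, 0, 0, -0.05, 0],
    [0.4, 0, 0, -0.04, 0],
    [0.4, 0, 0, -0.03, 0],
    [0.4, 0, 0, -0.02, 0],
    [0.4, 0, 0, 0, 0]
  ]
}}

```text
t: 3.65
tool_pos: [0.509, -0.2062, 0.0404]
tool_rot: [0.187, 3.127, 0.003]
contact_force: [0.5, -0.7, 0.7]
opening: 0.0343
```

Run:
```python
from h import *
o=ctrl.get_obs(); p=ctrl.get_image('wrist'); save('w2',p['color']); print(o['tool_pos'],yaw(o),o['opening'],o['contact_force'],o['tool_rot'])
```

```text
[ 0.5090011  -0.20621953  0.04044377] 173.16308866869585 0.03430264936128086 [ 0.528777   -0.68944156  0.66375721] [1.86749749e-01 3.12663394e+00 2.84446955e-03]
```

View pics/w2.png

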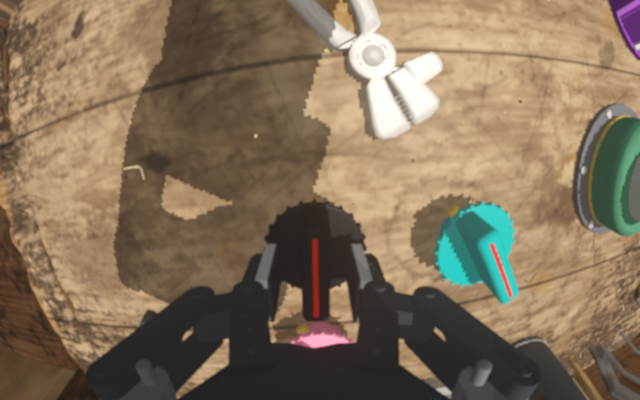

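The bar (red stripe (316,240)–(316,315)) is centred between the pads. Lower 6 mm and close.

{"op": "step_arm", "data": {
  "newtons": 60,
  "moves": [
    [0.4, 0, 0, -0.006, 0],
    [0.4, 0, 0, 0, 0],
    [0, 0, 0, 0, 0],
    [0, 0, 0, 0, 0],
    [0, 0, 0, 0, 0],
    [0, 0, 0, 0, 0]
  ]
}}

```text
t: 4.45
tool_pos: [0.512, -0.2079, 0.0391]
tool_rot: [0.187, 3.119, -0.003]
contact_force: [0.2, 0.5, -2.1]
opening: 0.0128
```

Run:
```python
from h import *
o=ctrl.get_obs(); p=ctrl.get_image('wrist'); save('w3',p['color']); s=ctrl.get_image('side');save('s3',cv2.resize(s['color'][200:320,260:420],None,fx=4,fy=4)); print(o['tool_pos'],yaw(o),o['opening'],o['contact_force'],o['wrist_torque'],o['tool_rot'])
```

```text
[ 0.51202177 -0.20790167  0.03908795] 173.12117076295473 0.012809701109844406 [ 0.20701128  0.52772345 -2.10874294] [0.00590181 0.08258577 0.02967681] [ 1.87471082e-01  3.11903743e+00 -3.09632181e-03]
```

View pics/w3.png

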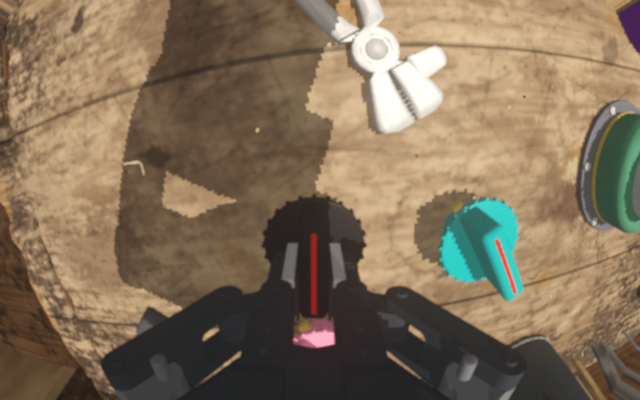

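View pics/s3.png

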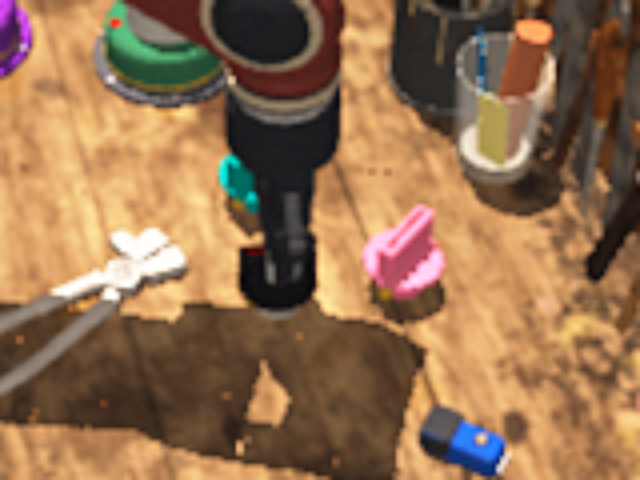

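{"op": "step_arm", "data": {
  "moves": [
    [0, 0, 0, 0.02, 0],
    [0, 0, 0, 0.04, 0],
    [0, 0, 0, 0.04, 0],
    [0, 0, 0, 0.04, 0],
    [0, 0, 0, 0.02, 0],
    [0, 0, 0, 0, 0],
    [0, 0, 0, 0, 0]
  ]
}}

```text
t: 5.42
tool_pos: [0.5114, -0.2075, 0.2111]
tool_rot: [0.187, 3.114, -0.007]
contact_force: [-0.2, 0.8, -2.1]
opening: 0.0129
```

```bash
cat >> h.py <<'E'
def st():
    o=ctrl.get_obs(); R=Ro.from_rotvec(o['tool_rot']).as_matrix()
    print('t',round(o['t'],2),'pos',np.round(o['tool_pos'],4),'yaw',round(yaw(o),2),'zaxis',np.round(R[:,2],4),'F',np.round(o['contact_force'],1),'M',np.round(o['wrist_torque'],2),'open',round(o['opening'],4),'q6',round(o['q'][5],2))
    return o
E
python3 - <<'E'
from h import *
o=st(); p=ctrl.get_image('wrist'); save('w4',p['color']); s=ctrl.get_image('side');save('s4',cv2.resize(s['color'][150:290,240:420],None,fx=4,fy=4)); st()
import pickle; pickle.dump((o,p),open('w4.pkl','wb'))
E
```

```text
t 5.42 pos [ 0.5114 -0.2075  0.2111] yaw 173.12 zaxis [ 0.0214 -0.0056 -0.9998] F [-0.2  0.8 -2.1] M [ 0.04  0.01 -0.03] open 0.0129 q6 -1.97
t 5.53 pos [ 0.5113 -0.2074  0.2105] yaw 173.12 zaxis [ 0.0206 -0.0052 -0.9998] F [-0.8 -0.6 -2.1] M [0.01 0.02 0.02] open 0.0125 q6 -1.97
```

View pics/w4.png

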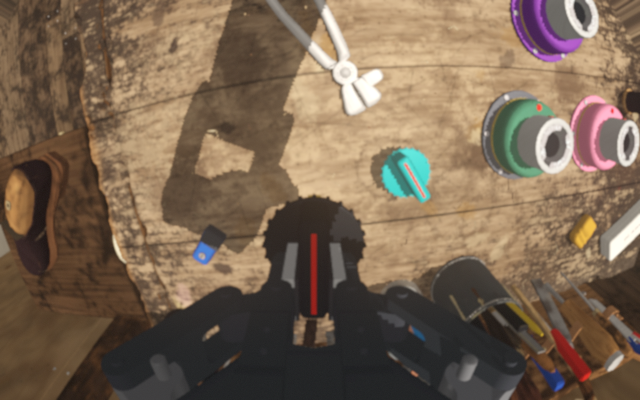

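View pics/s4.png

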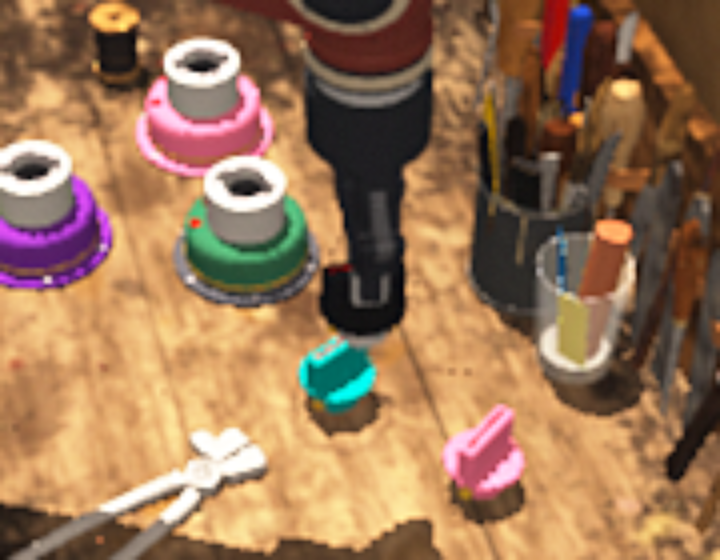

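Run:
```python
from h import *
import pickle
o,p=pickle.load(open('w4.pkl','rb')); c=p['color'].astype(int)
I={'tool_rot':np.zeros(3),'tool_pos':np.zeros(3)}
m=(c[...,0]>110)&(c[...,1]<70)&(c[...,2]<70); m[:220]=0;m[330:]=0;m[:,:295]=0;m[:,330:]=0
ys,xs=np.nonzero(m); print(xs.min(),xs.max(),ys.min(),ys.max())
for z in (-.021,):
  a=watz(p,I,314,ys.min()-.5,z);b=watz(p,I,314,ys.max()+.5,z);print(a,b,(a+b)/2,b-a)
# disc outline front: disc top at tool z= +0.009 ; nearest edge to camera
print(watz(p,I,314,196,.009))
# pot rim seen
im=p['color'][80:190,470:640];save('w4c',cv2.resize(im,None,fx=4,fy=4,interpolation=cv2.INTER_CUBIC))
print(wproj(p,o,[[.4945,.0645,.08]]))
```

```text
311 316 234 314
[ 2.44481321e-02 -9.48729899e-05 -2.10000000e-02] [-1.99337944e-02 -2.62690399e-05 -2.10000000e-02] [ 2.25716885e-03 -6.05710149e-05 -2.10000000e-02] [-4.43819264e-02  6.86039500e-05  0.00000000e+00]
[ 3.19252971e-02 -3.92412686e-05  9.00000000e-03]
[[555.77519068 147.09678132]]
```

View pics/w4c.png

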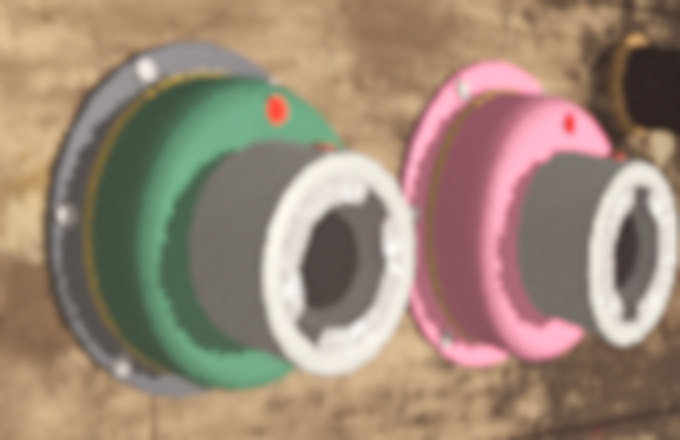

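{"op": "step_arm", "data": {
  "moves": [
    [0, 0.006, 0.04, 0.002, 0],
    [0, 0.006, 0.05, 0.002, 0],
    [0, 0.006, 0.05, 0.002, 0],
    [0, 0.006, 0.04, 0.002, 0],
    [0, 0.006, 0.02, 0.002, 0],
    [0, 0, 0, 0, 0],
    [0, 0, 0, 0, 0]
  ]
}}

```text
t: 6.4
tool_pos: [0.5365, -0.0013, 0.2099]
tool_rot: [0.192, 3.132, -0.002]
contact_force: [-0.2, 0.3, -1.7]
opening: 0.0129
```

Run:
```python
from h import *
o=st(); p=ctrl.get_image('wrist'); save('w5',p['color']); print(wproj(p,o,[[.4945,.0645,.08]]))
import pickle; pickle.dump((o,p),open('w5.pkl','wb'))
```

```text
t 6.4 pos [ 0.5365 -0.0013  0.2099] yaw 173.0 zaxis [ 0.0034 -0.0014 -1.    ] F [-0.2  0.3 -1.7] M [-0.04  0.02 -0.  ] open 0.0129 q6 -1.59
[[381.4966987  136.30312849]]
```

View pics/w5.png

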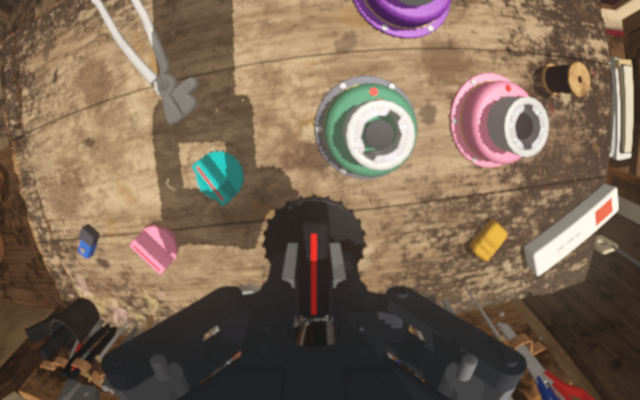

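```bash
cat > rect.py <<'E'
from h import *
import pickle,sys
o,p=pickle.load(open(sys.argv[1]+'.pkl','rb'))
cx,cy=.4945,.0645; N=600; s=.1/N
jj,ii=np.meshgrid(np.arange(N),np.arange(N))
# image right=+x, up=+y
X=np.c_[(cx+(jj-N/2)*s).ravel(),(cy-(ii-N/2)*s).ravel(),np.full(N*N,.08)]
uv=wproj(p,o,X).astype(np.float32).reshape(N,N,2)
r=cv2.remap(p['color'],uv[...,0],uv[...,1],cv2.INTER_CUBIC)
# rim outer edge: bright pixels, fit circle
g=r.min(2)
for k in range(0,N,60): cv2.line(r,(k,0),(k,N),(90,90,255),1);cv2.line(r,(0,k),(N,k),(90,90,255),1)
save('r_'+sys.argv[1],r)
E
python3 rect.py w5
```

```text
(no output)
```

View pics/r_w5.png

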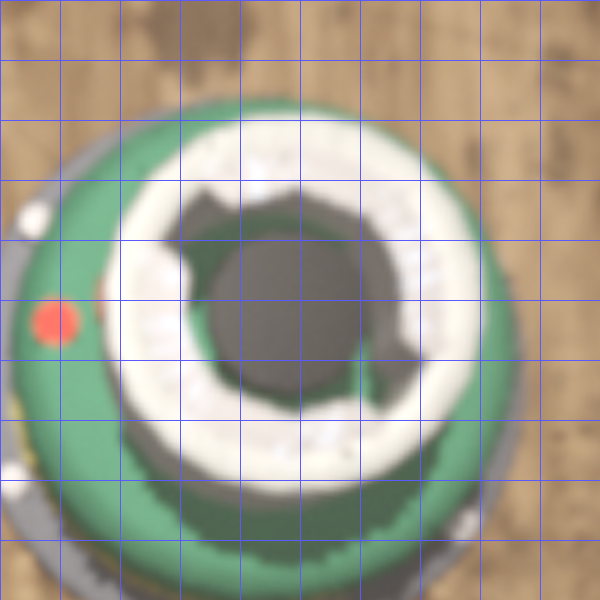

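The rectified view shows the rim centred at (294,300) and slots at (184,213) and (403,385): slot line at about 142° in the world. Moving over it, with a -31° turn.

{"op": "step_arm", "data": {
  "moves": [
    [0, -0.01, 0.016, 0, -8],
    [0, -0.01, 0.016, 0, -8],
    [0, -0.01, 0.016, 0, -8],
    [0, -0.01, 0.016, 0, -7],
    [0, 0, 0, -0.02, 0],
    [0, 0, 0, -0.02, 0],
    [0, 0, 0, -0.02, 0],
    [0, 0, 0, 0, 0]
  ]
}}

```text
t: 7.45
tool_pos: [0.4936, 0.0556, 0.1424]
tool_rot: [-1.059, -2.955, 0.009]
contact_force: [-0.6, -0.2, -1.3]
opening: 0.0128
```

Run:
```python
from h import *
o=st(); p=ctrl.get_image('wrist'); save('w6',p['color'])
s=ctrl.get_image('side');save('s6',cv2.resize(s['color'][150:290,240:420],None,fx=4,fy=4)); 
s=ctrl.get_image('scene');save('c6',cv2.resize(s['color'][180:280,250:390],None,fx=5,fy=5)); st()
```

```text
t 7.45 pos [0.4936 0.0556 0.1424] yaw 140.56 zaxis [-0.0038 -0.0047 -1.    ] F [-0.6 -0.2 -1.3] M [0.01 0.03 0.01] open 0.0128 q6 -0.92
t 7.6 pos [0.4958 0.056  0.1459] yaw 140.54 zaxis [ 0.0024 -0.0046 -1.    ] F [ 1.3  0.7 -1.6] M [ 0.05  0.02 -0.03] open 0.0123 q6 -0.92
```

View pics/s6.png

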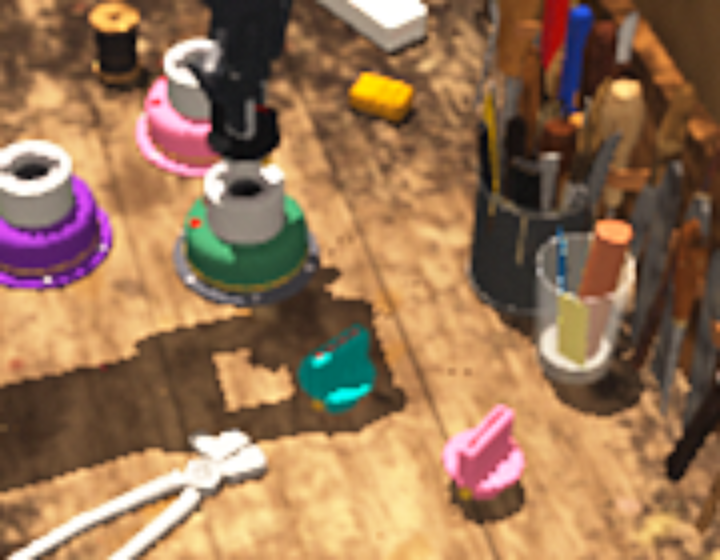

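View pics/c6.png

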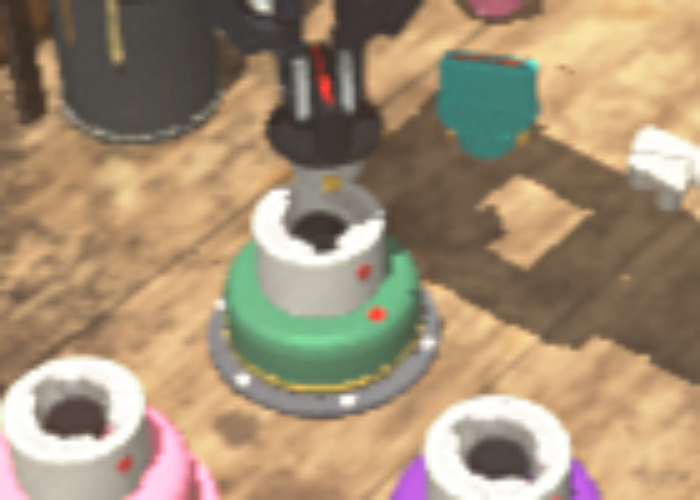

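View pics/w6.png

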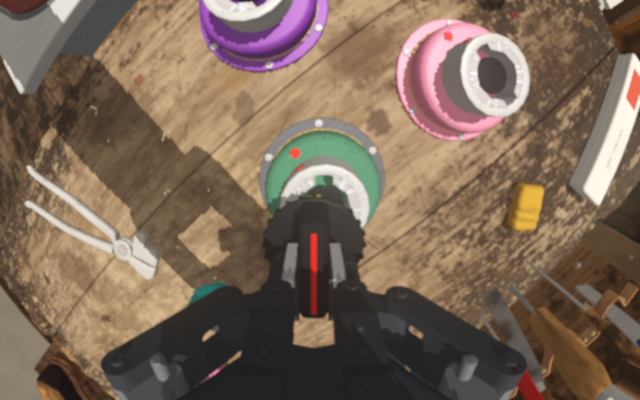

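{"op": "step_arm", "data": {
  "moves": [
    [0, 0, 0.007, 0, 1.4],
    [0, 0, 0, 0, 0],
    [0, 0, 0, 0, 0],
    [0, 0, 0, 0, 0]
  ]
}}

```text
t: 8.1
tool_pos: [0.4976, 0.0634, 0.1487]
tool_rot: [1.018, 2.963, -0.003]
contact_force: [0.2, -0.1, -0.6]
opening: 0.0128
```

Run:
```python
from h import *
st(); ctrl.get_image('side'); ctrl.get_image('side'); st()
```

```text
t 8.1 pos [0.4976 0.0634 0.1487] yaw 142.08 zaxis [ 0.0075 -0.0047 -1.    ] F [ 0.2 -0.1 -0.6] M [-0.   -0.01  0.03] open 0.0128 q6 -0.93
t 8.2 pos [0.4975 0.0633 0.1486] yaw 142.08 zaxis [ 0.0072 -0.0047 -1.    ] F [-0.2 -0.1 -1.6] M [ 0.04 -0.01 -0.02] open 0.0129 q6 -0.93
```

{"op": "step_arm", "data": {
  "moves": [
    [0, -0.001, -0.0005, -0.012, 0],
    [0, 0, 0, -0.01, 0],
    [0, 0, 0, 0, 0],
    [0, 0, 0, 0, 0]
  ]
}}

```text
t: 8.7
tool_pos: [0.4956, 0.0627, 0.1239]
tool_rot: [1.019, 2.965, -0.004]
contact_force: [0.0, -0.6, -0.9]
opening: 0.0131
```

Run:
```python
from h import *
st(); s=ctrl.get_image('side');save('s7',cv2.resize(s['color'][165:235,260:350],None,fx=8,fy=8,interpolation=cv2.INTER_CUBIC)); 
s=ctrl.get_image('scene');save('c7',cv2.resize(s['color'][190:270,270:360],None,fx=8,fy=7,interpolation=cv2.INTER_CUBIC)); st()
```

```text
t 8.7 pos [0.4956 0.0627 0.1239] yaw 142.07 zaxis [ 0.0052 -0.0046 -1.    ] F [ 0.  -0.6 -0.9] M [ 0.02  0.02 -0.04] open 0.0131 q6 -0.93
t 8.8 pos [0.4957 0.0627 0.1242] yaw 142.07 zaxis [ 0.0056 -0.0047 -1.    ] F [-0.4  0.1 -2.2] M [ 0.   -0.02  0.01] open 0.0129 q6 -0.93
```

View pics/s7.png

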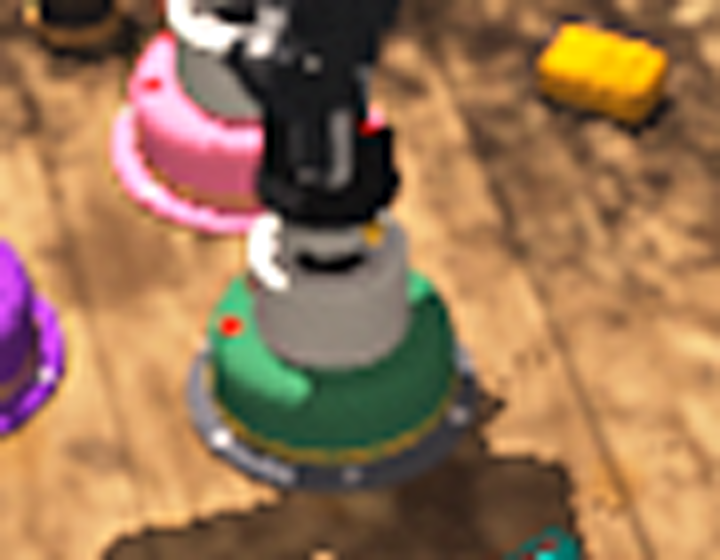

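View pics/c7.png

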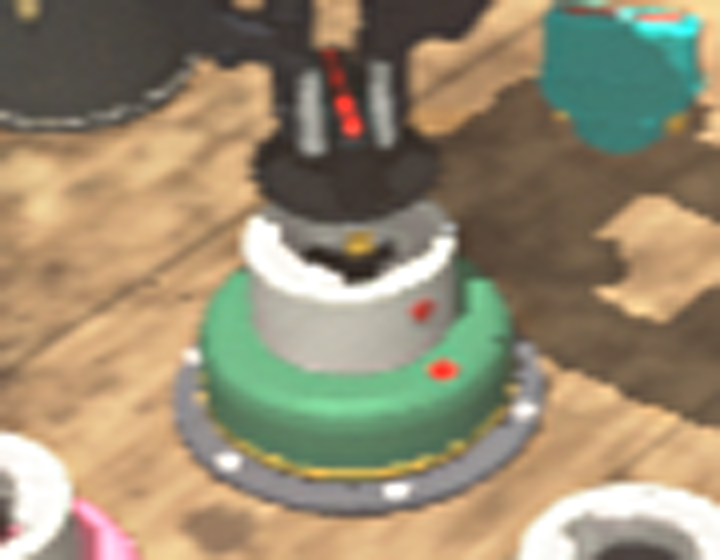

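The brass lug stands right over its slot in both views ((375,233) side, (358,242) scene). Lowering gently.

{"op": "step_arm", "data": {
  "moves": [
    [0, 0, 0, -0.003, 0],
    [0, 0, 0, -0.003, 0],
    [0, 0, 0, -0.002, 0],
    [0, 0, 0, -0.001, 0],
    [0, 0, 0, 0, 0]
  ]
}}

```text
t: 9.43
tool_pos: [0.4962, 0.0627, 0.1152]
tool_rot: [1.018, 2.964, -0.004]
contact_force: [0.1, 0.5, -1.2]
opening: 0.013
```

```bash
python3 -c "
from h import *
st()"
```

```text
t 9.43 pos [0.4962 0.0627 0.1152] yaw 142.07 zaxis [ 0.0068 -0.0047 -1.    ] F [ 0.1  0.5 -1.2] M [-0.   -0.02 -0.02] open 0.013 q6 -0.93
```

{"op": "step_arm", "data": {
  "moves": [
    [0, 0, 0, -0.002, 0],
    [0, 0, 0, -0.0015, 0],
    [0, 0, 0, -0.001, 0],
    [0, 0, 0, 0, 0]
  ]
}}

```text
t: 9.93
tool_pos: [0.4964, 0.0627, 0.111]
tool_rot: [1.018, 2.963, -0.003]
contact_force: [-1.1, 0.4, -0.3]
opening: 0.0127
```

```bash
python3 -c "
from h import *
st()"
```

```text
t 9.93 pos [0.4964 0.0627 0.111 ] yaw 142.07 zaxis [ 0.0072 -0.0048 -1.    ] F [-1.1  0.4 -0.3] M [-0.04  0.1  -0.03] open 0.0127 q6 -0.93
```

{"op": "step_arm", "data": {
  "moves": [
    [0, 0, 0, -0.002, 0],
    [0, 0, 0, -0.001, 0],
    [0, 0, 0, 0, 0]
  ]
}}

```text
t: 10.3
tool_pos: [0.4966, 0.0627, 0.1088]
tool_rot: [1.018, 2.963, -0.003]
contact_force: [-0.5, 0.1, 2.0]
opening: 0.0125
```

```bash
python3 -c "
from h import *
st(); ctrl.get_image('side'); st()"
```

```text
t 10.3 pos [0.4966 0.0627 0.1088] yaw 142.07 zaxis [ 0.0074 -0.0048 -1.    ] F [-0.5  0.1  2. ] M [-0.04  0.33 -0.02] open 0.0125 q6 -0.93
t 10.35 pos [0.4966 0.0627 0.1088] yaw 142.07 zaxis [ 0.0074 -0.0048 -1.    ] F [-1.7  0.9  0.8] M [-0.01  0.37 -0.06] open 0.0123 q6 -0.93
```

{"op": "step_arm", "data": {
  "moves": [
    [0, -0.0012, 0, -0.002, 0],
    [0, 0, 0, -0.002, 0],
    [0, 0, 0, 0, 0]
  ]
}}

```text
t: 10.72
tool_pos: [0.4965, 0.0627, 0.1056]
tool_rot: [1.017, 2.96, -0.002]
contact_force: [-1.0, 0.7, 2.9]
opening: 0.0128
```

```bash
python3 -c "
from h import *
st(); ctrl.get_image('side'); st()"
```

```text
t 10.72 pos [0.4965 0.0627 0.1056] yaw 142.07 zaxis [ 0.0103 -0.0048 -0.9999] F [-1.   0.7  2.9] M [0.01 0.25 0.01] open 0.0128 q6 -0.93
t 10.78 pos [0.4965 0.0627 0.1058] yaw 142.08 zaxis [ 0.0104 -0.0048 -0.9999] F [-0.3  0.7  2.6] M [-0.01  0.28 -0.01] open 0.0127 q6 -0.93
```

{"op": "step_arm", "data": {
  "moves": [
    [0, -0.0005, 0, -0.003, 0],
    [0, 0, 0, -0.002, 0],
    [0, 0, 0, -0.001, 0],
    [0, 0, 0, 0, 0]
  ]
}}

```text
t: 11.28
tool_pos: [0.4965, 0.0627, 0.1004]
tool_rot: [1.017, 2.96, -0.001]
contact_force: [-1.2, -0.1, 5.4]
opening: 0.0125
```

```bash
python3 -c "
from h import *
st(); ctrl.get_image('side'); st()"
```

```text
t 11.28 pos [0.4965 0.0627 0.1004] yaw 142.08 zaxis [ 0.0113 -0.0048 -0.9999] F [-1.2 -0.1  5.4] M [0.01 0.35 0.  ] open 0.0125 q6 -0.93
t 11.32 pos [0.4965 0.0627 0.1005] yaw 142.08 zaxis [ 0.0112 -0.0048 -0.9999] F [-2.3  0.4  5.9] M [0.01 0.4  0.03] open 0.0129 q6 -0.93
```

{"op": "step_arm", "data": {
  "moves": [
    [0, -0.0005, 0, -0.0025, 0],
    [0, 0, 0, -0.002, 0],
    [0, 0, 0, -0.0005, 0],
    [0, 0, 0, 0, 0]
  ]
}}

```text
t: 11.82
tool_pos: [0.4966, 0.0627, 0.0972]
tool_rot: [1.017, 2.959, -0.002]
contact_force: [-3.2, 0.0, 6.2]
opening: 0.0127
```

```bash
python3 -c "
from h import *
st(); ctrl.get_image('side'); st()"
```

```text
t 11.82 pos [0.4966 0.0627 0.0972] yaw 142.08 zaxis [ 0.0116 -0.005  -0.9999] F [-3.2  0.   6.2] M [-0.04  0.5   0.07] open 0.0127 q6 -0.93
t 11.88 pos [0.4965 0.0628 0.0972] yaw 142.09 zaxis [ 0.0115 -0.005  -0.9999] F [-1.1  0.1  6.7] M [-0.04  0.67 -0.02] open 0.0125 q6 -0.93
```

{"op": "step_arm", "data": {
  "moves": [
    [0, -0.0015, 0, -0.002, 0],
    [0, -0.0005, 0, -0.0005, 0],
    [0, 0, 0, 0, 0]
  ]
}}

```text
t: 12.25
tool_pos: [0.4964, 0.0627, 0.0972]
tool_rot: [1.015, 2.956, 0.0]
contact_force: [-2.9, -0.1, 5.8]
opening: 0.0126
```

```bash
python3 -c "
from h import *
st(); ctrl.get_image('side'); st()"
```

```text
t 12.25 pos [0.4964 0.0627 0.0972] yaw 142.08 zaxis [ 0.0157 -0.0051 -0.9999] F [-2.9 -0.1  5.8] M [-0.03  0.7  -0.01] open 0.0126 q6 -0.93
t 12.3 pos [0.4964 0.0627 0.0972] yaw 142.08 zaxis [ 0.0156 -0.0051 -0.9999] F [-3.4 -0.   6.1] M [-0.01  0.57 -0.02] open 0.0124 q6 -0.93
```

Run:
```python
from h import *
o=ctrl.get_obs()
s=ctrl.get_image('side');a=cv2.resize(s['color'][165:235,260:350],None,fx=8,fy=8,interpolation=cv2.INTER_CUBIC)
save('s8',a)
s=ctrl.get_image('scene');save('c8',cv2.resize(s['color'][190:270,270:360],None,fx=8,fy=7,interpolation=cv2.INTER_CUBIC)); p=ctrl.get_image('wrist');save('w8',p['color'][150:350,200:430].repeat(3,0).repeat(3,1)); st()
```

```text
t 12.45 pos [0.4964 0.0627 0.0971] yaw 142.09 zaxis [ 0.0157 -0.0051 -0.9999] F [-1.5  0.5  6.8] M [0.04 0.58 0.  ] open 0.0125 q6 -0.93
```

View pics/s8.png

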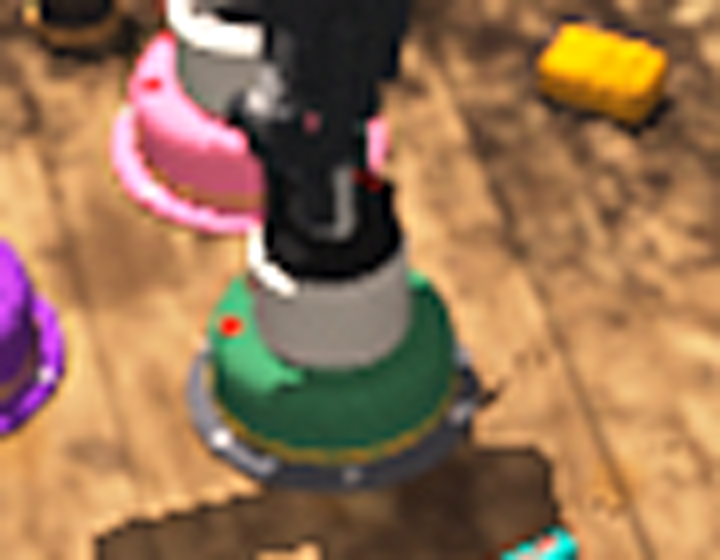

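View pics/c8.png

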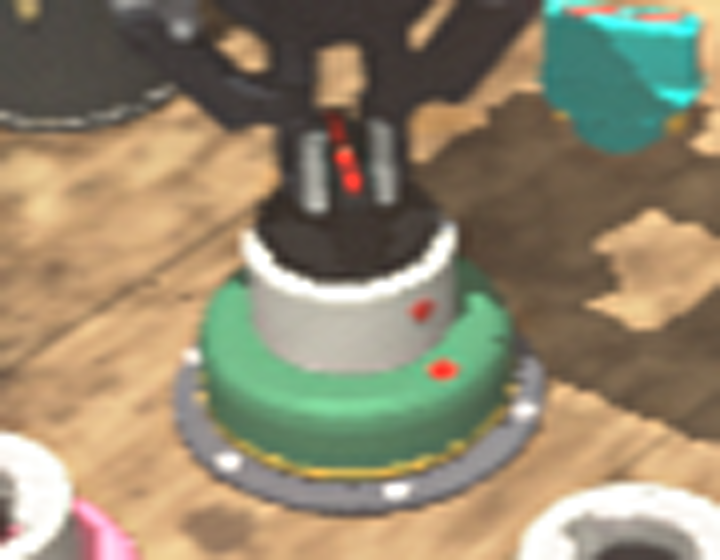

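View pics/w8.png

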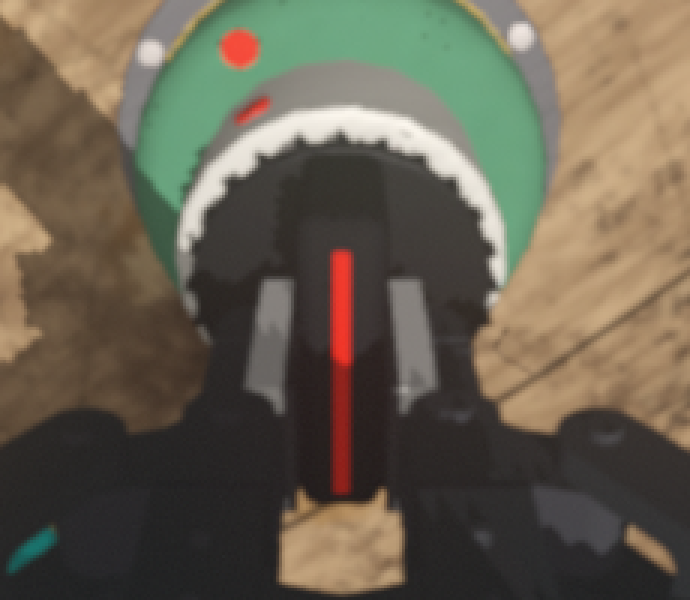

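{"op": "step_arm", "data": {
  "moves": [
    [0, 0.0005, 0, -0.003, 0],
    [0, 0, 0, -0.002, 0]
  ]
}}

```text
t: 12.7
tool_pos: [0.4966, 0.0628, 0.094]
tool_rot: [1.016, 2.958, -0.001]
contact_force: [-7.2, 0.6, 17.5]
opening: 0.0123
```

```bash
python3 -c "
from h import *
st(); ctrl.get_image('side'); st()"
```

```text
t 12.7 pos [0.4966 0.0628 0.094 ] yaw 142.09 zaxis [ 0.0132 -0.0052 -0.9999] F [-7.2  0.6 17.5] M [-0.05  1.5  -0.07] open 0.0123 q6 -0.93
t 12.75 pos [0.4966 0.0628 0.0941] yaw 142.09 zaxis [ 0.0132 -0.0052 -0.9999] F [-6.   0.7 11.9] M [ 0.03  1.2  -0.04] open 0.013 q6 -0.93
```

Force rise at TCP z 0.094 is the disc meeting the rim (end of travel, -25 mm), so the plate is fully down. Back off ~2 mm and start the clockwise turn in small steps.

{"op": "step_arm", "data": {
  "moves": [
    [0, -0.0005, 0, 0.002, 0],
    [0, -0.0005, 0, 0, 0],
    [0, -0.0003, -0.0002, 0, -4],
    [0, -0.0003, -0.0002, 0, -4],
    [0, 0, 0, 0, 0]
  ]
}}

```text
t: 13.38
tool_pos: [0.4967, 0.0623, 0.0991]
tool_rot: [1.223, 2.875, -0.002]
contact_force: [-1.2, 0.5, 4.1]
opening: 0.0124
```

```bash
python3 -c "
from h import *
st(); ctrl.get_image('side'); st()"
```

```text
t 13.38 pos [0.4967 0.0623 0.0991] yaw 133.89 zaxis [ 0.0158 -0.0078 -0.9998] F [-1.2  0.5  4.1] M [ 0.01  0.4  -0.02] open 0.0124 q6 -0.78
t 13.43 pos [0.4967 0.0623 0.0991] yaw 133.91 zaxis [ 0.0157 -0.0078 -0.9998] F [-1.6  0.3  5. ] M [0.   0.33 0.01] open 0.0128 q6 -0.78
```

{"op": "step_arm", "data": {
  "moves": [
    [0, 0, 0, -0.003, 0],
    [0, -0.0003, 0, -0.001, 0],
    [0, -0.0005, -0.0002, -0.0003, -5],
    [0, -0.0005, -0.0002, -0.0003, -5]
  ]
}}

```text
t: 13.92
tool_pos: [0.4963, 0.062, 0.0966]
tool_rot: [1.471, 2.755, -0.003]
contact_force: [-1.8, 0.2, 6.6]
opening: 0.0125
```

```bash
python3 -c "
from h import *
st(); ctrl.get_image('side'); st()"
```

```text
t 13.93 pos [0.4963 0.062  0.0966] yaw 123.81 zaxis [ 0.0154 -0.0103 -0.9998] F [-1.8  0.2  6.6] M [0.05 0.41 0.07] open 0.0125 q6 -0.61
t 13.97 pos [0.4963 0.062  0.0967] yaw 123.68 zaxis [ 0.0154 -0.0103 -0.9998] F [-1.4  0.1  7.1] M [ 0.01  0.43 -0.04] open 0.013 q6 -0.6
```

{"op": "step_arm", "data": {
  "moves": [
    [0, -0.0005, -0.0001, -0.0004, -6],
    [0, -0.0005, -0.0001, -0.0004, -6],
    [0, -0.0005, -0.0001, -0.0004, -6],
    [0, -0.0005, -0.0001, -0.0004, -6]
  ]
}}

```text
t: 14.48
tool_pos: [0.4954, 0.0615, 0.0971]
tool_rot: [2.025, 2.376, -0.008]
contact_force: [-1.7, 0.9, 6.5]
opening: 0.0129
```

```bash
python3 -c "
from h import *
st(); ctrl.get_image('side'); st()"
```

```text
t 14.47 pos [0.4954 0.0615 0.0971] yaw 99.13 zaxis [ 0.0114 -0.0166 -0.9998] F [-1.7  0.9  6.5] M [ 0.05  0.41 -0.01] open 0.0129 q6 -0.17
t 14.53 pos [0.4954 0.0615 0.0971] yaw 98.97 zaxis [ 0.0113 -0.0166 -0.9998] F [-2.1  0.1  6.9] M [-0.04  0.44  0.03] open 0.0125 q6 -0.17
```

{"op": "step_arm", "data": {
  "moves": [
    [0, -0.0006, 0, -0.0003, -6],
    [0, -0.0006, 0, -0.0003, -6],
    [0, -0.0006, 0, -0.0003, -6],
    [0, -0.0006, 0, -0.0003, -6],
    [0, 0, 0, 0, 0]
  ]
}}

```text
t: 15.15
tool_pos: [0.4944, 0.0615, 0.098]
tool_rot: [2.486, 1.888, -0.012]
contact_force: [-2.2, 0.3, 5.5]
opening: 0.0128
```

```bash
python3 -c "
from h import *
st(); ctrl.get_image('side'); st()"
```

```text
t 15.15 pos [0.4944 0.0615 0.098 ] yaw 74.41 zaxis [ 0.006  -0.0202 -0.9998] F [-2.2  0.3  5.5] M [0.13 0.48 0.06] open 0.0128 q6 0.26
t 15.2 pos [0.4944 0.0615 0.0981] yaw 74.43 zaxis [ 0.006  -0.0202 -0.9998] F [-2.4 -0.1  5.2] M [ 0.08  0.44 -0.02] open 0.0124 q6 0.26
```

{"op": "step_arm", "data": {
  "moves": [
    [0, -0.0005, 0, -0.001, -3],
    [0, -0.0004, 0, -0.0005, -3],
    [0, -0.0002, 0, 0, -2],
    [0, 0, 0, 0, 0]
  ]
}}

```text
t: 15.7
tool_pos: [0.494, 0.0618, 0.0978]
tool_rot: [2.613, 1.709, -0.012]
contact_force: [-1.5, -0.1, 4.9]
opening: 0.0127
```

```bash
python3 -c "
from h import *
st(); ctrl.get_image('side'); st()"
```

```text
t 15.7 pos [0.494  0.0618 0.0978] yaw 66.38 zaxis [ 0.0042 -0.02   -0.9998] F [-1.5 -0.1  4.9] M [-0.02  0.39  0.04] open 0.0127 q6 0.41
t 15.75 pos [0.494  0.0618 0.0978] yaw 66.38 zaxis [ 0.0042 -0.02   -0.9998] F [-1.6 -0.4  5. ] M [0.04 0.38 0.04] open 0.0128 q6 0.41
```

Now 75.7° turned — at the middle of the notch. Feel gently for the stop.

{"op": "step_arm", "data": {
  "moves": [
    [0, -0.0002, 0, -0.0002, -2],
    [0, -0.0002, 0, -0.0002, -2]
  ]
}}

```text
t: 16.0
tool_pos: [0.4935, 0.0622, 0.0978]
tool_rot: [2.673, 1.618, -0.013]
contact_force: [-3.6, 1.2, 7.0]
opening: 0.0126
```

```bash
python3 -c "
from h import *
st(); ctrl.get_image('side'); st()"
```

```text
t 16.0 pos [0.4935 0.0622 0.0978] yaw 62.36 zaxis [ 0.0021 -0.0193 -0.9998] F [-3.6  1.2  7. ] M [0.36 0.73 0.15] open 0.0126 q6 0.48
t 16.05 pos [0.4935 0.0622 0.0978] yaw 62.32 zaxis [ 0.002  -0.0193 -0.9998] F [-3.2  1.2  6.4] M [0.29 0.6  0.09] open 0.0128 q6 0.48
```

{"op": "step_arm", "data": {
  "moves": [
    [0, -0.0002, 0, -0.0002, -2],
    [0, -0.0002, 0, 0, 0]
  ]
}}

```text
t: 16.3
tool_pos: [0.4928, 0.0628, 0.0979]
tool_rot: [2.702, 1.572, -0.014]
contact_force: [-0.8, 0.1, 3.8]
opening: 0.0127
```

```bash
python3 -c "
from h import *
st(); ctrl.get_image('side'); st()"
```

```text
t 16.3 pos [0.4928 0.0628 0.0979] yaw 60.37 zaxis [ 4.000e-04 -1.820e-02 -9.998e-01] F [-0.8  0.1  3.8] M [-0.02  0.2   0.1 ] open 0.0127 q6 0.51
t 16.35 pos [0.4928 0.0628 0.0979] yaw 60.38 zaxis [ 5.000e-04 -1.820e-02 -9.998e-01] F [-1.4 -0.1  5.3] M [0.11 0.35 0.07] open 0.0124 q6 0.51
```

{"op": "step_arm", "data": {
  "moves": [
    [0, 0.0004, -0.0004, 0.001, 2.5],
    [0, 0, 0, 0.0015, 1],
    [0, 0, 0, 0.001, 0],
    [0, 0, 0, 0, 0]
  ]
}}

```text
t: 16.85
tool_pos: [0.4934, 0.0627, 0.1017]
tool_rot: [2.65, 1.658, -0.011]
contact_force: [-1.8, 0.4, 4.1]
opening: 0.0127
```

```bash
python3 -c "
from h import *
st(); ctrl.get_image('side'); st()"
```

```text
t 16.85 pos [0.4934 0.0627 0.1017] yaw 64.06 zaxis [ 0.0019 -0.017  -0.9999] F [-1.8  0.4  4.1] M [ 0.02  0.26 -0.03] open 0.0127 q6 0.44
t 16.9 pos [0.4934 0.0627 0.1017] yaw 64.05 zaxis [ 0.0019 -0.017  -0.9999] F [-1.   0.1  5.7] M [0.04 0.3  0.02] open 0.0127 q6 0.44
```

{"op": "step_arm", "data": {
  "moves": [
    [0, 0, 0, 0.001, 0],
    [0, 0, 0, 0.0005, 0],
    [0, 0, 0, 0, 0]
  ]
}}

```text
t: 17.27
tool_pos: [0.4935, 0.0627, 0.1029]
tool_rot: [2.65, 1.658, -0.011]
contact_force: [-1.0, 0.7, 4.6]
opening: 0.0125
```

```bash
python3 -c "
from h import *
st(); ctrl.get_image('side'); st()"
```

```text
t 17.27 pos [0.4935 0.0627 0.1029] yaw 64.06 zaxis [ 0.0021 -0.0169 -0.9999] F [-1.   0.7  4.6] M [0.08 0.3  0.03] open 0.0125 q6 0.44
t 17.32 pos [0.4934 0.0627 0.1029] yaw 64.06 zaxis [ 0.002  -0.0169 -0.9999] F [-1.1 -0.6  3.8] M [0.01 0.29 0.02] open 0.0128 q6 0.44
```

{"op": "step_arm", "data": {
  "moves": [
    [0, 0, 0, 0.001, 0],
    [0, 0, 0, 0.0005, 0],
    [0, 0, 0, 0, 0]
  ]
}}

```text
t: 17.7
tool_pos: [0.4933, 0.0627, 0.103]
tool_rot: [2.65, 1.658, -0.011]
contact_force: [-0.3, 0.5, 2.0]
opening: 0.0128
```

```bash
python3 -c "
from h import *
st(); ctrl.get_image('side'); st()"
```

```text
t 17.7 pos [0.4933 0.0627 0.103 ] yaw 64.05 zaxis [ 0.0025 -0.0167 -0.9999] F [-0.3  0.5  2. ] M [0.11 0.   0.01] open 0.0128 q6 0.44
t 17.75 pos [0.4933 0.0627 0.103 ] yaw 64.05 zaxis [ 0.0024 -0.0168 -0.9999] F [ 1.3  0.1 -0.1] M [ 0.08 -0.16 -0.02] open 0.0125 q6 0.44
```

Lugs are up against the notch roofs (z stopped at the locked height, force falling). Release and rise.

{"op": "step_arm", "data": {
  "moves": [
    [0.35, 0, 0, 0, 0],
    [0.35, 0, 0, 0, 0],
    [0.35, 0, 0, 0, 0],
    [0.35, 0, 0, 0, 0],
    [0.35, 0, 0, 0.01, 0],
    [0.35, 0, 0, 0.02, 0],
    [0.35, 0, 0, 0.03, 0],
    [0.35, 0, 0, 0.04, 0],
    [0.35, 0, 0, 0.03, 0],
    [0.35, 0, 0, 0, 0]
  ]
}}

```text
t: 19.0
tool_pos: [0.4918, 0.0626, 0.2396]
tool_rot: [2.65, 1.658, -0.012]
contact_force: [-0.5, -0.3, -0.4]
opening: 0.03
```

Run:
```python
from h import *
import pickle
o=st(); p=ctrl.get_image('wrist'); save('w9',p['color']); pickle.dump((o,p),open('w9.pkl','wb'))
s=ctrl.get_image('side');save('s9',cv2.resize(s['color'][165:235,260:350],None,fx=8,fy=8,interpolation=cv2.INTER_CUBIC)); 
s=ctrl.get_image('scene');save('c9',cv2.resize(s['color'][190:270,270:360],None,fx=8,fy=7,interpolation=cv2.INTER_CUBIC)); st()
```

```text
t 19.0 pos [0.4918 0.0626 0.2396] yaw 64.06 zaxis [ 0.002  -0.0172 -0.9998] F [-0.5 -0.3 -0.4] M [0.01 0.05 0.04] open 0.03 q6 0.44
t 19.15 pos [0.4896 0.0626 0.2347] yaw 64.07 zaxis [-0.0062 -0.0171 -0.9998] F [-0.3  0.5 -0.3] M [ 0.03  0.01 -0.07] open 0.0296 q6 0.44
```

View pics/w9.png

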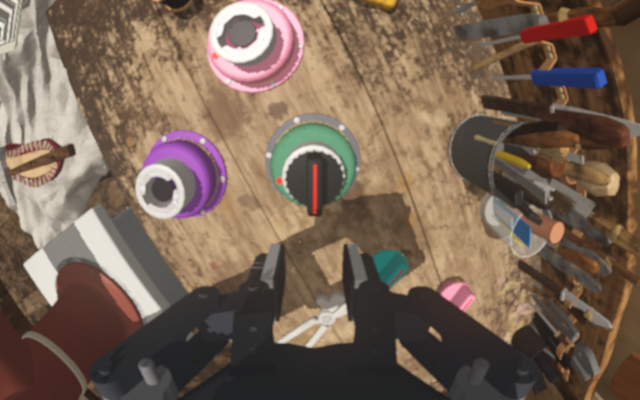

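View pics/s9.png

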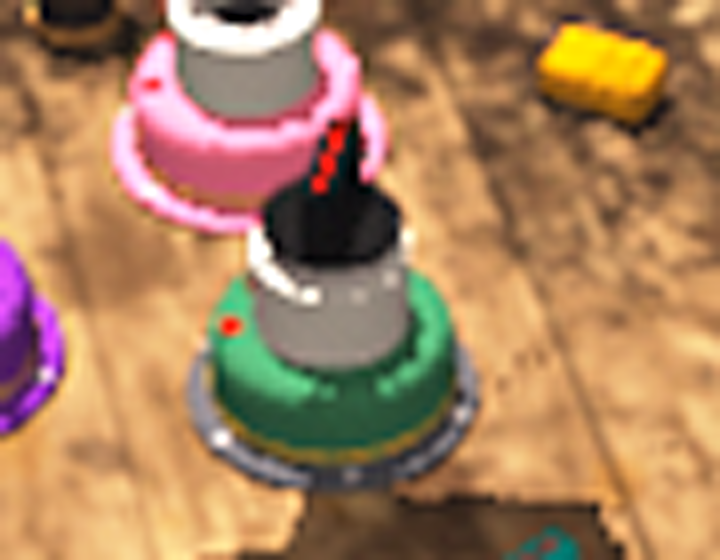

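View pics/c9.png

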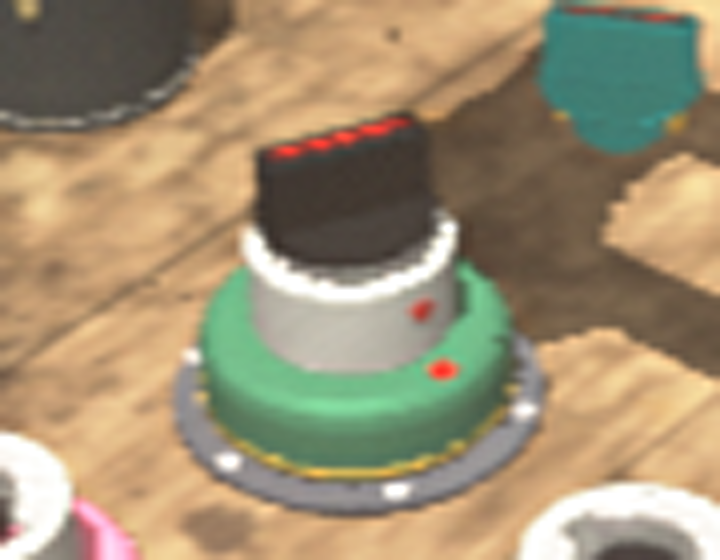

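The cap stands upright in the green neck (wrist (315,185)) with the bar crosswise. Check its height and angle by triangulating the stripe (a locked cap puts it at z 0.124).

Run:
```python
from h import *
from scipy.optimize import least_squares
sc=ctrl.get_image('scene');sd=ctrl.get_image('side')
def red(p,x0,y0,x1,y1):
    c=p['color'].astype(int);m=(c[...,0]>130)&(c[...,1]<90)&(c[...,2]<90);k=np.zeros_like(m);k[y0:y1,x0:x1]=1
    ys,xs=np.nonzero(m&k); return np.array([xs.mean(),ys.mean()]),len(xs)
a,na=red(sc,300,202,326,213);b,nb=red(sd,294,177,306,190);print(a,na,b,nb)
f=lambda X:np.r_[proj(sc,X)-a,proj(sd,X)-b]
r=least_squares(f,[.494,.064,.12]);print(r.x,r.fun)
o=ctrl.get_obs();p=ctrl.get_image('wrist');c=p['color'].astype(int)
m=(c[...,0]>110)&(c[...,1]<70)&(c[...,2]<70);m[:155]=0;m[220:]=0;m[:,:300]=0;m[:,330:]=0
ys,xs=np.nonzero(m);W=np.array([watz(p,o,x,y,.124)[:2] for x,y in zip(xs,ys)]);u,s,vt=np.linalg.svd(W-W.mean(0),full_matrices=False)
print(len(xs),W.mean(0),np.degrees(np.arctan2(vt[0][1],vt[0][0])))
for n,p in(('spool',sd),('wax',sd),('trimmer',sd)): print(n,[np.round(d['bbox']) for d in ctrl.spot_in(p,n)][:2])
st()
```

```text
[311.93333333 209.33333333] 30 [300.28 183.72] 25
[0.49446037 0.06513341 0.12609519] [ 0.06957618  0.05329224  0.08568931 -0.07413379]
178 [0.4934313  0.06095609] -118.5937328498136
spool [array([264., 147., 276., 168.]), array([283., 194., 316., 225.])]
wax [array([329., 166., 343., 180.])]
trimmer [array([365., 300., 386., 318.])]
t 19.45 pos [0.4896 0.0626 0.2345] yaw 64.07 zaxis [-0.0067 -0.0171 -0.9998] F [ 0.4  0.6 -0.4] M [ 0.02 -0.01 -0.03] open 0.0302 q6 0.44
```

```bash
python3 -c "
from h import *
print(ctrl.finish_job())"
```

```text
the job is handed in; nothing more can be done
None
```

The black, red-striped cap is locked in the green pot, as far as my checks can tell. I handed the job in at about 19.5 s; no verdict is reported.

- **What I did:** I read the slot line from the wrist picture (about 142° in the world) and lowered the cap's lugs into the slots. I pushed it to the end of travel, where the upward force at the tool peaked near 18 N. Then I backed off about 2 mm and turned it about 80° clockwise until I felt the stop. I let the spring lift the lugs into the notches, released the cap and moved clear.
- **Last checks:**
  - The triangulated stripe puts the cap's origin about 14 mm below the rim, where the locked height is 16 mm. That is inside the 13.5–18.5 mm band only within the camera's 2 mm accuracy. The arm's own height at release agreed with 16 mm.
  - Triangulation from the two fixed cameras puts the cap within about 1 mm of the neck's axis. The wrist picture placed it about 4 mm away, right at the limit, but the tool was still settling and tilted about 0.02 rad, so I trusted the triangulation.
  - The bar stands at about 62–64° and looks upright, and the gripper touches nothing.
  - The spool, wax and trimmer were found within about 3 pixels of their first positions in the side picture.

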